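# Pack the waxed cheese bars and close the case

## Robot

A 6-joint arm with a two-finger parallel gripper is mounted at the origin on the work surface. World frame = base frame: x ahead of the robot, y to its left, z up, the work surface at z = 0. Lengths are in mm, angles in rad, forces in N, time in s.
With the tool pointing down it reaches from about 275 to 825 mm from the base axis. Payload 5.2 kg.
Tool frame: the origin (TCP) lies at the very end of the fingers, on their centre line; the grasp point (between the pads) lies 19 mm behind it; z points along the fingers, y is the line along which they close (so a half turn about z gives the same grasp; the last joint's range is limited). The gripper opens to 93 mm and grips with 3 to 60 N. Pads are 15 mm wide; open, the fingers measure 128 mm over their backs; the gripper's body (75 mm by 188 mm) begins 65 mm behind the grasp point.
Start: joints at [-1.498, 0.259, 1.535, -0, 1.348, -0.203], TCP at [149.795, -529.213, 218.653] pointing down, gripper open.
Joint ranges: [-3.14, 3.14], [-0.91, 2.08], [0.19, 2.58], [-1.22, 4.36], [0.22, 2.71], [-3.12, 3.12]. Speed limits (rad/s): [2.57, 2.57, 3.14, 3.14, 3.14, 3.14].

## Interface

Orientations are given as a rotation vector (axis times angle).
In Python, from workcell import ctrl gives the robot as it stands. The module is installed in compiled form; this text tells all that it offers.
- The arm moves only by the tool carry_out, never from a script. Its argument "steps" is a list that holds one entry, the list of rows, each a list of 5 numbers: the shift along the tool's x, y, z in units of 300 mm (1.0 is 300 mm), then the turn about the tool's z in units of 180 degrees (1.0 is 180 degrees), then the finger opening in mm, from 0 to 93. In form: [[[dx, dy, dz, spin, gripper], ...]]. A call has 1 to 12 rows; each row shifts and turns the commanded pose from where the row before left it, along the tool's axes as they then stand; what a row does not reach is not made up. A row lasts 1/12 s, in which the tool goes at most 41.7 mm and 7.16 degrees, less where a joint would pass 70% of its speed; a pose out of reach is approached as far as the arm can. A call with a number of a shift or a turn outside -1 to 1 is refused whole. A call with a gripper value outside its range is refused whole. The fingers move at their own pace and stop on an object; "newtons" is the grip in N (left out, the last holds). Time passes only in rows, so rows that do not move let the fingers close. It gives the time, the measured TCP pose, the force, the opening and the grip force at its end, in the units of the state.
- ctrl.state(): the state, without advancing time (a new reading comes with each control period).
- ctrl.grab_frame(name): name is "scene" or "top"; returns the picture (400x640x3 uint8, red, green, blue); there is no depth.
- ctrl.camera_info(name): a dict with "K" (3x3 intrinsics, pixels), "k1" (the pictures are not rectified: a ray, as slopes to the right and down, at radius r is drawn at 1 + k1 r^2 times it, then the intrinsics apply), "cam_to_world" (4x4, takes a point from camera to world coordinates). Camera axes: x right, y down, z forward; pixel columns grow to the right and rows downward; lengths in mm; the calibration is good to about 2 mm. A picture is of the moment at which its call begins. camera_info takes no time and is no camera call.
- ctrl.hand_in(): hands the job in; it is judged then, once.
The state is a dict: "time_s": time; "qpos": joint angles; "qvel": joint speeds; "tau": joint torques, N m; "position": TCP position; "eef_rot": TCP orientation; "contact_force": force on the tool from outside, world axes, zero at the start; "moment": the same for the moment, N m; "finger_gap": finger opening in mm; "grasp_force": force on a finger pad.
Only numpy, scipy, OpenCV 4.12 (cv2) and the standard library are available. Lean on these libraries where they do the work, as an engineer would, in place of code of your own. Each camera call takes 0.05 s, during which the arm holds its last target. There are 200 camera calls.

## Task

Pack the waxed cheese bars that are waiting on the table (two to four of them) into the packing case: lay each one flat in a free pocket, a labelled face up, and push it down until its top is flush with the white deck. Only when all of them are flush, put the clear lid on inside the blue rim and press it down until it is fully home, level with the rim. Leave the round cheese, the herb cheese block and the label roll where they are.

Things in the scene. Friction and masses are not known exactly. Their poses are not given: they have to be found in the camera images.
- case: fixed packing case, white block with a blue rim, 190 (its x) x 200 (its y) mm. Origin: centre of its underside, on the table, z up. White deck 46 mm above the origin, with four rectangular pockets in two rows of two (78 mm apart along x, 72 mm along y). Blue rim 8 mm thick, its top 58 mm above the origin (12 mm above the deck), inside size 174 x 184 mm
- gasket (a joint): black rubber seal frame, 7 mm wide, along the inside of the case's rim: 0 when up (10 mm above the deck, as at the start), 0.008 when the lid has been pressed home. It is stiff (about 10 N to move) and stays where it is pushed
- lid: loose lid, clear plate with blue edging, 166 (x) x 176 (y) x 10 mm, 320 g. Origin: centre of its underside, z up. Blue handle bar in the middle: 70 mm along x, 16 mm thick (y), top 46 mm above the origin. Fits inside the rim with 4 mm spare each side, x along the case x, either way round. Laid on the seal it is 8 mm proud (underside 56 mm above the case origin); home, level with the rim (48 mm)
- pocket1 (a point): centre of the mouth of a pocket, at deck height; axes as the case's. Pocket 64 (x) x 44 (y) mm. Its grey floor pad starts 18 mm below the deck; it is stiff (about 7 N to move), goes down to 34 mm below the deck when pressed and stays where it is pushed. Any bar may go in any pocket, either way round
- pocket2 (a point): centre of the mouth of a pocket, at deck height; axes as the case's. Pocket 64 (x) x 44 (y) mm. Its grey floor pad starts 18 mm below the deck; it is stiff (about 7 N to move), goes down to 34 mm below the deck when pressed and stays where it is pushed. Any bar may go in any pocket, either way round
- pocket3 (a point): centre of the mouth of a pocket, at deck height; axes as the case's. Pocket 64 (x) x 44 (y) mm. Its grey floor pad starts 18 mm below the deck; it is stiff (about 7 N to move), goes down to 34 mm below the deck when pressed and stays where it is pushed. Any bar may go in any pocket, either way round
- pocket4 (a point): centre of the mouth of a pocket, at deck height; axes as the case's. Pocket 64 (x) x 44 (y) mm. Its grey floor pad starts 18 mm below the deck; it is stiff (about 7 N to move), goes down to 34 mm below the deck when pressed and stays where it is pushed. Any bar may go in any pocket, either way round
- cheese1: loose wax-coated cheese bar, red with a small paper label on both broad faces, 60 (its x) x 40 (its y) x 34 (z) mm, 90 g; origin: centre of the bar (17 mm above the table as it lies). Either broad face may be up. May be absent. Set in a pocket it first stands 16 mm proud of the deck; pressed home its top is flush with the deck
- cheese2: loose wax-coated cheese bar, yellow with a small paper label on both broad faces, 60 (its x) x 40 (its y) x 34 (z) mm, 90 g; origin: centre of the bar (17 mm above the table as it lies). Either broad face may be up. May be absent. Set in a pocket it first stands 16 mm proud of the deck; pressed home its top is flush with the deck
- cheese3: loose wax-coated cheese bar, green with a small paper label on both broad faces, 60 (its x) x 40 (its y) x 34 (z) mm, 90 g; origin: centre of the bar (17 mm above the table as it lies). Either broad face may be up. May be absent. Set in a pocket it first stands 16 mm proud of the deck; pressed home its top is flush with the deck
- cheese4: loose wax-coated cheese bar, orange with a small paper label on both broad faces, 60 (its x) x 40 (its y) x 34 (z) mm, 90 g; origin: centre of the bar (17 mm above the table as it lies). Either broad face may be up. May be absent. Set in a pocket it first stands 16 mm proud of the deck; pressed home its top is flush with the deck
- round_cheese: bystander: round cream and green cheese, diameter 90 mm, 36 mm high, origin at the centre of its underside; leave alone
- herb_loaf: bystander: big pale herb-speckled cheese block, 90 x 160 x 50 mm, origin at the centre of its underside; leave alone
- label_roll: bystander: upright roll of paper labels, diameter 72 mm, 60 mm high, origin at the centre of its underside; leave alone
Mind the look-alikes: they are no part of the job. Several things look just like the cheese3: the one meant starts farthest to the robot's right.

How it is judged:
By the outcome, as a careful person would: the job done as asked, in the order asked, and still so for the second after the job is handed in, with the robot touching nothing.
Of cheese1, cheese2, cheese3, cheese4 only 2 to 4 are there at a start; the rules pass over those that are not, and their reading is None.
At some moment in a run one of cheese1, cheese2, cheese3, cheese4, lid may be knocked a few centimetres aside while the robot is not near it.
Once in a run the grip may slacken for a moment while it holds something.
It also fails if it takes over 210 s, if anything falls off the work surface, if the arm or the gripper's body presses on something with over 40 N, if the wrist force passes 120 N, or if a joint passes its speed limit or range.

## Working session

There is one attempt and no reset: what is moved stays moved. The work goes in short steps, Python scripts to look and compute and a tool call to move; the robot and the scene stay as the last step left them, time stands still between calls to the robot, and variables do not carry over. Pictures are saved under pics/ and viewed, at most 14 in all, crops included, and the job is handed in when it is done.

Besides the shell and the picture viewer there is one more tool, called after "Emit:" by a JSON object that holds its "api" and its "payload", one argument or row to a line. carry_out: Moves the arm, as the interface text tells. Its arguments: {"type":"object","properties":{"steps":{"type":"array"},"newtons":{"type":"number"}},"required":["steps"]}

```bash
mkdir -p pics; cat > h.py <<'E'
import numpy as np, cv2
from workcell import ctrl
def save(n,f): cv2.imwrite(f,ctrl.grab_frame(n)[:,:,::-1])
def ray(n,uv):
    c=ctrl.camera_info(n);K=np.array(c["K"]);T=np.array(c["cam_to_world"]);k=c["k1"]
    p=np.linalg.inv(K)@np.array([uv[0],uv[1],1.]);d=p[:2];u=d.copy()
    for _ in range(30): u=d/(1+k*(u@u))
    return T[:3,3],T[:3,:3]@np.array([u[0],u[1],1.])
def pt(n,uv,z):
    o,d=ray(n,uv);return o+d*(z-o[2])/d[2]
def proj(n,P):
    c=ctrl.camera_info(n);K=np.array(c["K"]);T=np.array(c["cam_to_world"]);q=T[:3,:3].T@(np.array(P)-T[:3,3])
    u=q[:2]/q[2];u=u*(1+c["k1"]*(u@u));return (K@np.array([u[0],u[1],1]))[:2]
E
python3 - <<'E'
from h import *
for n in("scene","top"):
    save(n,f"pics/{n}0.png");c=ctrl.camera_info(n);print(np.round(c["K"],1),c["k1"],np.round(c["cam_to_world"],3))
print(ctrl.state())
E
```

```text
[[384.    0.  321.1]
 [  0.  384.  204.8]
 [  0.    0.    1. ]] -0.0407478910292271 [[-2.280000e-01  8.030000e-01 -5.500000e-01  1.189288e+03]
 [ 9.730000e-01  1.980000e-01 -1.150000e-01  1.867880e+02]
 [ 1.700000e-02 -5.620000e-01 -8.270000e-01  9.315680e+02]
 [ 0.000000e+00  0.000000e+00  0.000000e+00  1.000000e+00]]
[[464.6   0.  319. ]
 [  0.  464.6 200.3]
 [  0.    0.    1. ]] -0.07922648541701044 [[-1.10000e-02 -9.85000e-01  1.73000e-01  3.51151e+02]
 [-1.00000e+00  1.40000e-02  1.60000e-02  5.33260e+01]
 [-1.90000e-02 -1.73000e-01 -9.85000e-01  1.47456e+03]
 [ 0.00000e+00  0.00000e+00  0.00000e+00  1.00000e+00]]
{'time_s': 0.1, 'qpos': array([-1.49778766e+00,  2.59265358e-01,  1.53595451e+00, -3.12162399e-05,
        1.34801640e+00, -2.02755908e-01]), 'qvel': array([ 0.00039683, -0.00276541, -0.00252067,  0.0013107 ,  0.00044902,
       -0.00071666]), 'tau': array([ 2.09969905e-03, -4.38208079e+01, -2.84646749e+01,  7.19283032e-02,
        3.61790357e-02, -5.20917547e-05]), 'position': array([ 149.7537973 , -528.70862238,  217.91109191]), 'eef_rot': array([-3.11014866e+00, -4.31583809e-01, -1.19596874e-04]), 'contact_force': array([ 0.13854475, -0.27872822,  0.28669733]), 'moment': array([-0.11095522,  0.0093476 ,  0.04156423]), 'grasp_force': 0.0, 'finger_gap': 93.12280247383775}
```

View pics/scene0.png

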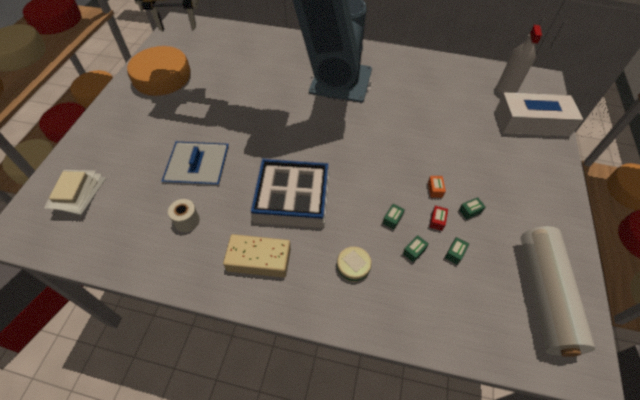

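View pics/top0.png

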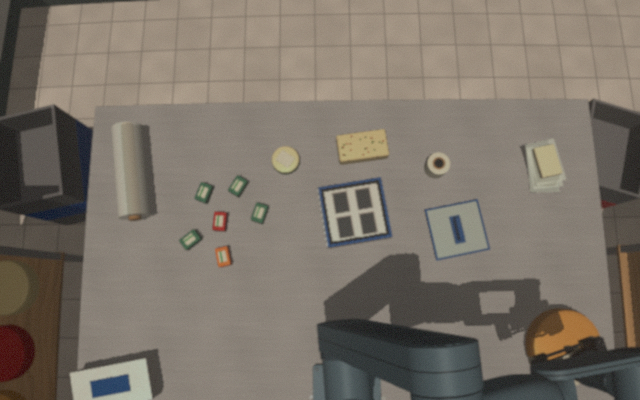

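The top view shows red (220,221) and orange (224,256), with no yellow bar. The green candidates are (260,212), (238,185), (204,191) and (191,239). Image right is the robot's right, so the green bar meant is (260,212). The case is at (355,212) and the lid at (457,229).

```bash
cat > m.py <<'E'
from h import *
# rectified plane patch (x up, y left), s px per mm
def rect(n,img,cx,cy,z,half=60,s=4):
    w=int(2*half*s);c=[]
    for a,b in((half,half),(half,-half),(-half,-half),(-half,half)): pass
    g=np.arange(w)
    X=cx+half-g/s;Y=cy+half-g/s
    gx,gy=np.meshgrid(X,Y,indexing='ij')
    C=ctrl.camera_info(n);K=np.array(C["K"]);T=np.array(C["cam_to_world"])
    q=np.stack([gx,gy,np.full_like(gx,z)],-1)-T[:3,3];q=q@T[:3,:3]
    u=q[...,:2]/q[...,2:];r=(u**2).sum(-1,keepdims=True);u=u*(1+C["k1"]*r)
    return cv2.remap(img,(u[...,0]*K[0,0]+K[0,2]).astype(np.float32),(u[...,1]*K[1,1]+K[1,2]).astype(np.float32),cv2.INTER_CUBIC)
E
python3 - <<'E'
from m import *
ims={n:ctrl.grab_frame(n)[:,:,::-1].copy() for n in("top","scene")}
rows=[]
for n in ims:
    r=[]
    for name,uv,z,h in(("g",(260,212),34,50),("r",(220,221),34,50),("o",(224,256),34,50)):
        p=pt("top",uv,z);print(name,p.round(1)); r.append(cv2.resize(rect(n,ims[n],round(p[0]),round(p[1]),z,h,4),(260,260)))
    rows.append(np.hstack(r))
cv2.imwrite("pics/bars.png",np.vstack(rows))
rows=[]
for n in ims:
    p=pt("top",(355,212),58);q=pt("top",(457,229),10);print(p.round(1),q.round(1))
    rows.append(np.hstack([cv2.resize(rect(n,ims[n],round(a[0]),round(a[1]),z,130,2),(290,290)) for a,z in((p,58),(q,10))]))
cv2.imwrite("pics/case.png",np.vstack(rows))
E
```

```text
g [569.4 263.2  34. ]
r [542.4 389.6  34. ]
o [432.5 374.5  34. ]
g [569.4 263.2  34. ]
r [542.4 389.6  34. ]
o [432.5 374.5  34. ]
[561.8 -33.7  58. ] [ 509.8 -359.3   10. ]
[561.8 -33.7  58. ] [ 509.8 -359.3   10. ]
```

View pics/bars.png

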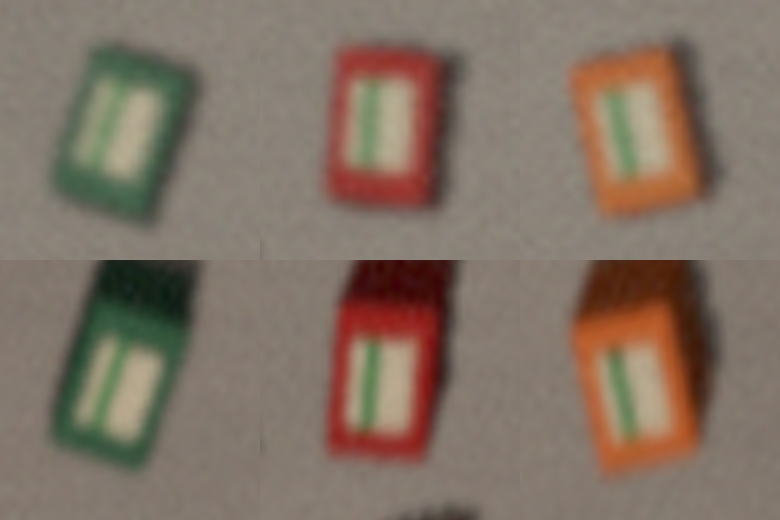

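View pics/case.png

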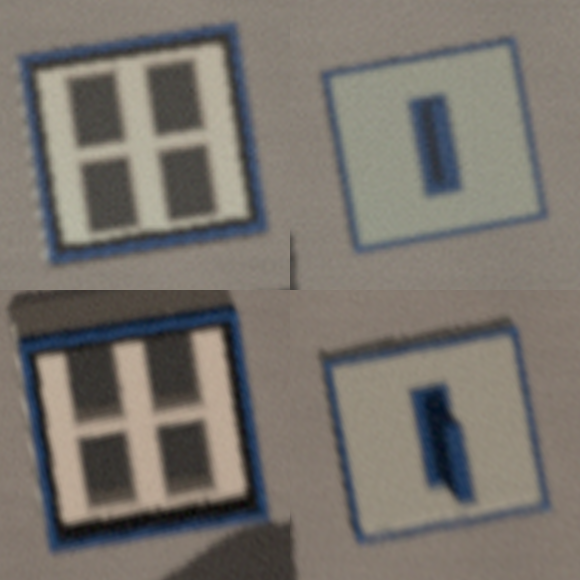

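The red, green and orange bars all lie flat, label up, with clean outlines. The case is empty and the lid lies flat. Next I measure each one precisely.

```bash
cat >> m.py <<'E'
def toW(p,cx,cy,half,s): return np.array([cx+half-(p[1])/s, cy+half-(p[0])/s])
def rectpose(mask,cx,cy,half,s,cnt=None):
    if cnt is None:
        cs,_=cv2.findContours(mask.astype(np.uint8),cv2.RETR_EXTERNAL,cv2.CHAIN_APPROX_NONE)
        m=lambda c:np.linalg.norm(np.array(cv2.minAreaRect(c)[0])-half*s)
        cnt=max((c for c in cs if cv2.contourArea(c)>50),key=cv2.contourArea)
    r=cv2.minAreaRect(cnt);c=toW(r[0],cx,cy,half,s)
    b=np.array([toW(q,cx,cy,half,s) for q in cv2.boxPoints(r)])
    e=[b[1]-b[0],b[2]-b[1]];L=[np.linalg.norm(v) for v in e];v=e[int(np.argmax(L))]
    return c.round(1),np.round(sorted(L),1),round(np.degrees(np.arctan2(v[1],v[0]))%180,1)
def hsv(a): return cv2.cvtColor(a,cv2.COLOR_BGR2HSV).astype(int)
HUE={"g":(60,95),"r":(170,8),"o":(6,20)}
def bar(n,img,k,cx,cy,z=34,half=50,s=4):
    H=hsv(rect(n,img,cx,cy,z,half,s));lo,hi=HUE[k]
    h=H[...,0];m=((h>=lo)|(h<=hi)) if lo>hi else (h>=lo)&(h<=hi)
    m=m&(H[...,1]>90)&(H[...,2]>65)
    o=rectpose(m,cx,cy,half,s)
    cs,_=cv2.findContours(m.astype(np.uint8),cv2.RETR_EXTERNAL,cv2.CHAIN_APPROX_NONE)
    f=np.zeros(m.shape,np.uint8);cv2.drawContours(f,[max(cs,key=cv2.contourArea)],-1,1,-1)
    hole=(f>0)&(H[...,2]>60)&((H[...,1]<70)|((abs(h-60)<12) if k!="g" else False))
    return o,rectpose(cv2.morphologyEx(hole.astype(np.uint8),cv2.MORPH_CLOSE,np.ones((25,25))),cx,cy,half,s)
E
python3 - <<'E'
from m import *
ims={n:ctrl.grab_frame(n)[:,:,::-1].copy() for n in("top","scene")}
for n in ims:
    for k,x,y in(("g",569,263),("r",542,390),("o",433,375)): print(n,k,*bar(n,ims[n],k,x,y))
    for nm,cx,cy,z in(("case",562,-34,58),("lid",510,-359,10)):
        H=hsv(rect(n,ims[n],cx,cy,z,130,2));b=(abs(H[...,0]-110)<12)&(H[...,1]>90)
        print(n,nm,rectpose(b,cx,cy,130,2))
    # pockets at z=46
    H=hsv(rect(n,ims[n],562,-34,46,130,2));d=(H[...,2]<110).astype(np.uint8)
    cs,_=cv2.findContours(d,cv2.RETR_LIST,cv2.CHAIN_APPROX_NONE)
    for c in cs:
        if 5000<cv2.contourArea(c)<14000: print(n,"pk",rectpose(None,562,-34,130,2,c))
    # handle top at z=46
    H=hsv(rect(n,ims[n],510,-359,46,130,2));b=(abs(H[...,0]-110)<12)&(H[...,1]>90);b[:160]=0;b[370:]=0;b[:,:160]=0;b[:,370:]=0
    print(n,"handle46",rectpose(b,510,-359,130,2))
E
```

```text
Traceback (most recent call last):
  File "m.py", line 29, in bar
    o=rectpose(m,cx,cy,half,s)
  File "m.py", line 18, in rectpose
    cnt=max((c for c in cs if cv2.contourArea(c)>50),key=cv2.contourArea)
ValueError: max() iterable argument is empty
```

```bash
cat > t.py <<'E'
from m import *
ims={n:ctrl.grab_frame(n)[:,:,::-1].copy() for n in("top","scene")}
for n in ims:
    for k,x,y in(("g",569,263),("r",542,390),("o",433,375)):
        try: print(n,k,*bar(n,ims[n],k,x,y))
        except Exception as e: H=hsv(rect(n,ims[n],x,y,34,50,4)); print(n,k,"fail",H[200,120:300:12].tolist())
    for nm,cx,cy,z in(("case",562,-34,58),("lid",510,-359,10)):
        H=hsv(rect(n,ims[n],cx,cy,z,130,2));b=(abs(H[...,0]-110)<12)&(H[...,1]>90)
        print(n,nm,rectpose(b,cx,cy,130,2))
    H=hsv(rect(n,ims[n],562,-34,46,130,2));d=(H[...,2]<110).astype(np.uint8)
    cs,_=cv2.findContours(d,cv2.RETR_LIST,cv2.CHAIN_APPROX_NONE)
    for c in cs:
        if 5000<cv2.contourArea(c)<14000: print(n,"pk",rectpose(None,562,-34,130,2,c))
    H=hsv(rect(n,ims[n],510,-359,46,130,2));b=(abs(H[...,0]-110)<12)&(H[...,1]>90);b[:160]=0;b[370:]=0;b[:,:160]=0;b[:,370:]=0
    print(n,"handle46",rectpose(b,510,-359,130,2))
E
python3 t.py
```

```text
top g fail [[44, 45, 119], [34, 45, 137], [37, 50, 147], [46, 66, 144], [45, 63, 145], [34, 49, 157], [25, 46, 172], [21, 50, 180], [22, 48, 174], [28, 42, 150], [46, 48, 122], [60, 57, 99], [62, 61, 84], [42, 44, 75], [19, 31, 90]]
top r (array([543.2, 391.4]), array([44. , 62.7], dtype=float32), np.float32(175.4)) (array([544.3, 393.8]), array([21.1, 31.3], dtype=float32), np.float32(174.8))
top o (array([432.3, 378.2]), array([45.7, 63.1], dtype=float32), np.float32(12.8)) (array([432.6, 380.8]), array([20.5, 29.7], dtype=float32), np.float32(12.3))
top case (array([487.6, -59.3]), array([ 86.2, 211.1], dtype=float32), np.float32(122.8))
top lid (array([ 509.9, -359.5]), array([26.2, 81.4], dtype=float32), np.float32(10.5))
top pk (array([518.9,  -2.2]), array([41.4, 60.9], dtype=float32), np.float32(8.7))
top pk (array([529.9, -73.1]), array([41.5, 60.7], dtype=float32), np.float32(8.7))
top pk (array([595.6,   9.5]), array([41.4, 60.5], dtype=float32), np.float32(8.1))
top pk (array([606.7, -61.2]), array([41.7, 60.4], dtype=float32), np.float32(8.4))
top handle46 (array([ 506. 
[... 380 characters left out ...]
(174.6)) (array([543.5, 393.7]), array([20.6, 29.4], dtype=float32), np.float32(175.1))
scene o (array([444.3, 377. ]), array([52.5, 83.4], dtype=float32), np.float32(12.3)) (array([432.1, 380.7]), array([19.8, 26. ], dtype=float32), np.float32(5.7))
scene case (array([568.1, -32.4]), array([193. , 196.2], dtype=float32), np.float32(98.7))
scene lid (array([ 500.9, -365.4]), array([ 35.2, 102.9], dtype=float32), np.float32(10.5))
scene pk (array([522.6,  -2.4]), array([43. , 61.4], dtype=float32), np.float32(8.7))
scene pk (array([533.7, -73.6]), array([43. , 61.4], dtype=float32), np.float32(9.2))
scene handle46 (array([ 521.2, -345.1]), array([33.8, 84.8], dtype=float32), np.float32(10.3))
```

```bash
python3 - <<'E'
s=open('m.py').read()
i=s.index('HUE=');s=s[:i]+'''HUE={"g":(50,100),"r":(165,9),"o":(4,22)}
def bar(n,img,k,cx,cy,z=34,half=50,s=4):
    H=hsv(cv2.GaussianBlur(rect(n,img,cx,cy,z,half,s),(0,0),2));lo,hi=HUE[k]
    h=H[...,0];m=((h>=lo)|(h<=hi)) if lo>hi else (h>=lo)&(h<=hi)
    m=m&(H[...,1]>(55 if k=="g" else 100))&(H[...,2]>60)&((H[...,2]<120)|(k!="g"))
    o=rectpose(m,cx,cy,half,s)
    cs,hi=cv2.findContours(m.astype(np.uint8),cv2.RETR_CCOMP,cv2.CHAIN_APPROX_NONE)
    holes=[c for c,q in zip(cs,hi[0]) if q[3]>=0]
    c=np.vstack([c for c in holes if cv2.contourArea(c)>200]) if holes else None
    return o,(rectpose(None,cx,cy,half,s,cv2.convexHull(c)) if c is not None else None)
def blue(n,img,cx,cy,z,crop=None):
    H=hsv(rect(n,img,cx,cy,z,130,2));b=(abs(H[...,0]-110)<20)&(H[...,1]>60)
    if crop: b[:crop]=0;b[-crop:]=0;b[:,:crop]=0;b[:,-crop:]=0
    return rectpose(cv2.morphologyEx(b.astype(np.uint8),cv2.MORPH_CLOSE,np.ones((7,7))),cx,cy,130,2)
'''
open('m.py','w').write(s)
E
cat > t.py <<'E'
from m import *
ims={n:ctrl.grab_frame(n)[:,:,::-1].copy() for n in("top","scene")}
for n in ims:
    for k,x,y in(("g",569,263),("r",542,390),("o",433,375)): print(n,k,*bar(n,ims[n],k,x,y))
    print(n,"case",blue(n,ims[n],562,-34,58))
    print(n,"lid",blue(n,ims[n],510,-359,10), blue(n,ims[n],510,-359,46,150))
E
python3 t.py
```

```text
Traceback (most recent call last):
  File "t.py", line 4, in <module>
    for k,x,y in(("g",569,263),("r",542,390),("o",433,375)): print(n,k,*bar(n,ims[n],k,x,y))
                                                                        ~~~^^^^^^^^^^^^^^^^
  File "m.py", line 32, in bar
    c=np.vstack([c for c in holes if cv2.contourArea(c)>200]) if holes else None
      ~~~~~~~~~^^^^^^^^^^^^^^^^^^^^^^^^^^^^^^^^^^^^^^^^^^^^^^
ValueError: need at least one array to concatenate
```

```bash
python3 - <<'E'
s=open('m.py').read()
i=s.index("    cs,hi=");j=s.index("def blue")
s=s[:i]+'''    cs,_=cv2.findContours(m.astype(np.uint8),cv2.RETR_EXTERNAL,cv2.CHAIN_APPROX_NONE)
    f=np.zeros(m.shape,np.uint8);cv2.drawContours(f,[cv2.convexHull(np.vstack([c for c in cs if cv2.contourArea(c)>400]))],-1,1,-1)
    f=cv2.erode(f,np.ones((13,13)))
    hole=f&(~m)&(H[...,2]>(110 if k=="g" else 75))
    hole=cv2.morphologyEx(hole.astype(np.uint8),cv2.MORPH_OPEN,np.ones((9,9)))
    return o,rectpose(cv2.morphologyEx(hole,cv2.MORPH_CLOSE,np.ones((21,21))),cx,cy,half,s)
'''+s[j:]
open('m.py','w').write(s)
E
python3 t.py
```

```text
top g (array([547.1, 269.4]), array([19.7, 39.5], dtype=float32), np.float32(94.1)) (array([569.2, 266.6]), array([29.2, 41.1], dtype=float32), np.float32(161.6))
top r (array([543.2, 391.6]), array([42.7, 61.4], dtype=float32), np.float32(175.4)) (array([544.1, 393.9]), array([26. , 36.5], dtype=float32), np.float32(174.6))
top o (array([432.3, 378.3]), array([44.3, 62.2], dtype=float32), np.float32(12.4)) (array([432.4, 380.8]), array([24.5, 34.5], dtype=float32), np.float32(12.4))
top case (array([563.2, -32.4]), array([187.7, 195.8], dtype=float32), np.float32(98.7))
top lid (array([ 509.8, -359.4]), array([30.1, 84.8], dtype=float32), np.float32(10.3)) (array([ 505.9, -349.1]), array([29.3, 82.7], dtype=float32), np.float32(10.8))
scene g (array([572.4, 267.9]), array([38.8, 58.2], dtype=float32), np.float32(161.7)) (array([569.2, 267.1]), array([27.7, 37.4], dtype=float32), np.float32(161.6))
scene r (array([554.4, 390.7]), array([43.5, 79.2], dtype=float32), np.float32(174.9)) (array([543.5, 393.8]), array([24. , 36.7], dtype=float32), np.float32(174.9))
scene o (array([444.5, 376.8]), array([52.2, 82.7], dtype=float32), np.float32(12.3)) (array([432.1, 380.5]), array([22.8, 31.7], dtype=float32), np.float32(9.9))
scene case (array([567.5, -32.6]), array([195.9, 198. ], dtype=float32), np.float32(98.6))
scene lid (array([ 500.7, -365.6]), array([ 37.1, 105.5], dtype=float32), np.float32(10.5)) (array([ 523. , -344.9]), array([35.6, 91.9], dtype=float32), np.float32(10.5))
```

```bash
cat > go.py <<'E'
import sys
from h import *
from scipy.spatial.transform import Rotation as Ro
def need(x,y,z,yaw=None):
    s=ctrl.state();R=Ro.from_rotvec(s["eef_rot"]).as_matrix();d=R.T@(np.array([x,y,z])-s["position"])
    a=np.degrees(np.arctan2(R[1,0],R[0,0]))
    sp=0 if yaw is None else (a-yaw+90)%180-90
    print("t",round(s["time_s"],1),"pos",s["position"].round(1),"yaw",round(a,1),"q",np.round(s["qpos"],2),"F",s["contact_force"].round(1),"gap",round(s["finger_gap"],1),"gr",round(s["grasp_force"],1))
    print("units",(d/300).round(4),"mm",d.round(1),"spin",round(sp/180,4),"rows",int(np.ceil(np.linalg.norm(d)/41.7)),int(np.ceil(abs(sp)/7.16)))
if __name__=="__main__": need(*map(float,sys.argv[1:]))
E
python3 go.py 569 266.8 120 161.6
```

```text
t 0.6 pos [ 149.8 -529.2  218.7] yaw 15.8 q [-1.5   0.26  1.53 -0.    1.35 -0.2 ] F [-0.6 -0.2 -0.2] gap 93.1 gr 0.0
units [ 2.0671 -2.1726  0.3288] mm [ 620.1 -651.8   98.6] spin 0.19 rows 22 5
```

Emit:
{"api": "carry_out", "payload": {
  "steps": [
    [[0.086,-0.0905,0,0,70],[0.086,-0.0905,0,0,70],[0.086,-0.0905,0,0,70],[0.086,-0.0905,0,0,70],[0.086,-0.0905,0,0,70],[0.086,-0.0905,0,0,70],[0.086,-0.0905,0,0,70],[0.086,-0.0905,0,0,70],[0.086,-0.0905,0,0,70],[0.086,-0.0905,0,0,70],[0.086,-0.0905,0,0,70],[0.086,-0.0905,0,0,70]]
  ],
  "newtons": 20
}}

```text
time_s: 1.6
position: [359.5, -129.8, 219.1]
eef_rot: [3.111, 0.431, 0.001]
contact_force: [0.9, 0.1, 0.1]
finger_gap: 70.0
grasp_force: 0.0
```

Emit:
{"api": "carry_out", "payload": {
  "steps": [
    [[0.086,-0.0905,0,0,70],[0.086,-0.0905,0,0,70],[0.086,-0.0905,0,0,70],[0.086,-0.0905,0,0,70],[0.086,-0.0905,0,0,70],[0.086,-0.0905,0,0,70],[0.086,-0.0905,0,0,70],[0.086,-0.0905,0,0,70],[0.086,-0.0905,0,0,70],[0.086,-0.0905,0,0,70],[0.086,-0.0905,0,0,70],[0.086,-0.0905,0,0,70]]
  ]
}}

```text
time_s: 2.6
position: [568.7, 268.3, 218.6]
eef_rot: [3.112, 0.432, 0.0]
contact_force: [1.6, -0.2, 0.2]
finger_gap: 70.1
grasp_force: 0.0
```

```bash
python3 go.py 569 266.8 120 161.6
```

```text
t 2.6 pos [568.7 268.3 218.6] yaw 15.8 q [ 0.26  0.4   1.33 -0.    1.41  1.56] F [ 1.6 -0.2  0.2] gap 70.1 gr 0.0
units [-0.0004  0.0051  0.3287] mm [-0.1  1.5 98.6] spin 0.1901 rows 3 5
```

Emit:
{"api": "carry_out", "payload": {
  "steps": [
    [[0,0.005,0.07,0.038,70],[0,0,0.07,0.038,70],[0,0,0.07,0.038,70],[0,0,0.07,0.038,70],[0,0,0.05,0.038,70],[0,0,0,0,70],[0,0,0,0,70]]
  ]
}}

```text
time_s: 3.18
position: [568.1, 264.8, 119.0]
eef_rot: [3.101, -0.497, -0.003]
contact_force: [-0.4, -0.3, -0.2]
finger_gap: 69.9
grasp_force: 0.0
```

```bash
python3 t.py; python3 go.py 569 266.8 20 161.6
```

```text
t 3.3 pos [569.4 265.2 121. ] yaw -18.2 q [0.26 0.47 1.47 0.   1.2  2.15] F [ 0.3 -0.8  0.6] gap 70.3 gr 0.0
units [-0.0036 -0.0044  0.3366] mm [ -1.1  -1.3 101. ] spin 0.001 rows 3 1Traceback (most recent call last):
  File "t.py", line 4, in <module>
    for k,x,y in(("g",569,263),("r",542,390),("o",433,375)): print(n,k,*bar(n,ims[n],k,x,y))
                                                                        ~~~^^^^^^^^^^^^^^^^
  File "m.py", line 35, in bar
    return o,rectpose(cv2.morphologyEx(hole,cv2.MORPH_CLOSE,np.ones((21,21))),cx,cy,half,s)
             ~~~~~~~~^^^^^^^^^^^^^^^^^^^^^^^^^^^^^^^^^^^^^^^^^^^^^^^^^^^^^^^^^^^^^^^^^^^^^^
  File "m.py", line 18, in rectpose
    cnt=max((c for c in cs if cv2.contourArea(c)>50),key=cv2.contourArea)
ValueError: max() iterable argument is empty
```

Emit:
{"api": "carry_out", "payload": {
  "steps": [
    [[-0.002,-0.003,0.1,0,70],[0,0,0.1,0,70],[0,0,0.09,0,70],[0,0,0.046,0,70],[0,0,0,0,70],[0,0,0,0,30],[0,0,0,0,30],[0,0,0,0,30],[0,0,0,0,30],[0,0,0,0,30],[0,0,0,0,30],[0,0,0,0,30]]
  ],
  "newtons": 30
}}

```text
time_s: 4.28
position: [569.1, 266.3, 20.2]
eef_rot: [-3.1, 0.502, -0.003]
contact_force: [-0.2, -1.3, 7.0]
finger_gap: 39.6
grasp_force: 30.0
```

```bash
python3 go.py 569 266.8 140 161.6
```

```text
t 4.3 pos [569.1 266.3  20.2] yaw -18.4 q [0.26 0.58 1.57 0.   0.99 2.15] F [-0.2 -1.3  7. ] gap 39.6 gr 30.0
units [-2.000e-04 -2.100e-03 -3.994e-01] mm [-1.000e-01 -6.000e-01 -1.198e+02] spin 0.0001 rows 3 1
```

Emit:
{"api": "carry_out", "payload": {
  "steps": [
    [[0,0,-0.1,0,30],[0,0,-0.1,0,30],[0,0,-0.1,0,30],[0,0,-0.1,0,30],[0,0,0,0,30]]
  ]
}}

```text
time_s: 4.7
position: [571.8, 267.0, 145.8]
eef_rot: [-3.097, 0.501, -0.016]
contact_force: [1.2, 0.8, 0.6]
finger_gap: 39.8
grasp_force: 30.0
```

```bash
python3 go.py 597.7 8.9 140 8.6
```

```text
t 4.7 pos [571.8 267.  145.8] yaw -18.4 q [ 0.26  0.45  1.44 -0.    1.24  2.15] F [1.2 0.8 0.6] gap 39.8 gr 30.0
units [0.3531 0.7894 0.0177] mm [105.9 236.8   5.3] spin -0.1499 rows 7 4
```

Emit:
{"api": "carry_out", "payload": {
  "steps": [
    [[0.0445,0.0983,0,0,30],[0.0445,0.0983,0,0,30],[0.0445,0.0983,0,0,30],[0.0445,0.0983,0,0,30],[0.0445,0.0983,0,0,30],[0.0445,0.0983,0,0,30],[0.0445,0.0983,0,0,30],[0.0445,0.0983,0,0,30],[0,0,0,-0.0375,30],[0,0,0,-0.0375,30],[0,0,0,-0.0375,30],[0,0,0,-0.0375,30]]
  ]
}}

```text
time_s: 5.7
position: [594.6, 8.0, 137.9]
eef_rot: [-3.132, -0.243, 0.002]
contact_force: [-0.1, 0.3, -0.9]
finger_gap: 39.7
grasp_force: 30.0
```

Emit:
{"api": "carry_out", "payload": {
  "steps": [
    [[0,0,0.05,0,30],[0,0,0.05,0,30],[0,0,0.03,0,30],[0,0,0,0,30],[0,0,0,0,30],[0,0,0,0,30]]
  ]
}}

```text
time_s: 6.2
position: [595.5, 8.4, 100.2]
eef_rot: [3.133, 0.236, 0.001]
contact_force: [-0.1, -0.6, 0.2]
finger_gap: 40.0
grasp_force: 30.0
```

```bash
python3 go.py 597.7 8.9 75 8.6; python3 - <<'E'
from m import *
a=[cv2.resize(rect(n,ctrl.grab_frame(n)[:,:,::-1].copy(),564,-32,46,110,2),(390,390)) for n in("top","scene")]
cv2.imwrite("pics/pl1.png",np.hstack(a))
E
```

```text
t 6.2 pos [595.5   8.4 100.2] yaw 8.6 q [-0.17  0.44  1.58 -0.    1.12  1.25] F [-0.1 -0.6  0.2] gap 40.0 gr 30.0
units [ 0.0075 -0.0006  0.0841] mm [ 2.3 -0.2 25.2] spin 0.0 rows 1 1
```

View pics/pl1.png

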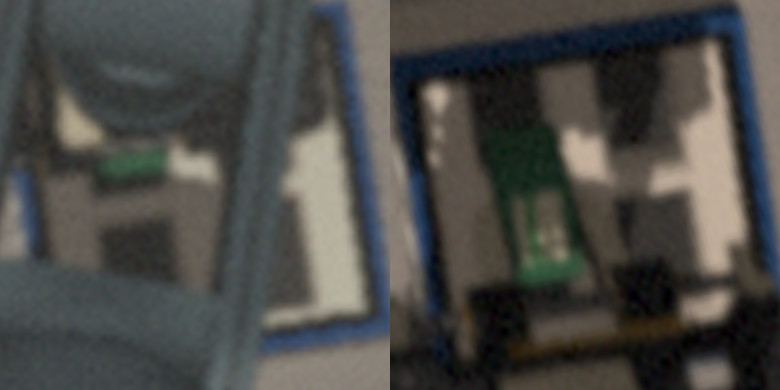

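Emit:
{"api": "carry_out", "payload": {
  "steps": [
    [[0.0075,-0.0005,0.04,0,30],[0,0,0.04,0,30],[0,0,0.02,0,30],[0,0,0.01,0,30],[0,0,0.01,0,30],[0,0,0,0,30],[0,0,0,0,30]]
  ]
}}

```text
time_s: 6.88
position: [597.6, 8.8, 64.0]
eef_rot: [3.133, 0.236, 0.0]
contact_force: [-0.5, -0.4, -0.8]
finger_gap: 40.2
grasp_force: 3.0
```

```bash
python3 go.py 597.7 8.9 50 8.6
```

```text
t 6.9 pos [597.6   8.8  64. ] yaw 8.6 q [-0.17  0.48  1.61 -0.    1.05  1.25] F [-0.5 -0.4 -0.8] gap 40.2 gr 3.0
units [ 0.0005 -0.0001  0.0467] mm [ 0.1 -0.  14. ] spin -0.0 rows 1 1
```

Grip slackened just now, while the bar sat at the pocket mouth. I'll wait and then look.

Emit:
{"api": "carry_out", "payload": {
  "steps": [
    [[0,0,0,0,30],[0,0,0,0,30],[0,0,0,0,30],[0,0,0,0,30]]
  ]
}}

```text
time_s: 7.22
position: [597.6, 8.9, 64.2]
eef_rot: [3.133, 0.236, 0.001]
contact_force: [1.5, 0.5, -0.9]
finger_gap: 40.0
grasp_force: 30.0
```

```bash
python3 go.py 597.7 8.9 50 8.6; python3 - <<'E'
from m import *
f=ctrl.grab_frame("scene")[:,:,::-1].copy();u=proj("scene",[597,9,60]);x,y=u.astype(int);print(u)
cv2.imwrite("pics/sl.png",cv2.resize(f[y-40:y+40,x-55:x+55],None,fx=6,fy=6,interpolation=2))
E
```

```text
t 7.2 pos [597.6   8.9  64.2] yaw 8.6 q [-0.17  0.48  1.61  0.    1.05  1.25] F [ 1.5  0.5 -0.9] gap 40.0 gr 30.0
units [ 0.0005 -0.0001  0.0473] mm [ 0.1 -0.  14.2] spin 0.0 rows 1 1
[302.15403465 197.18974299]
```

View pics/sl.png

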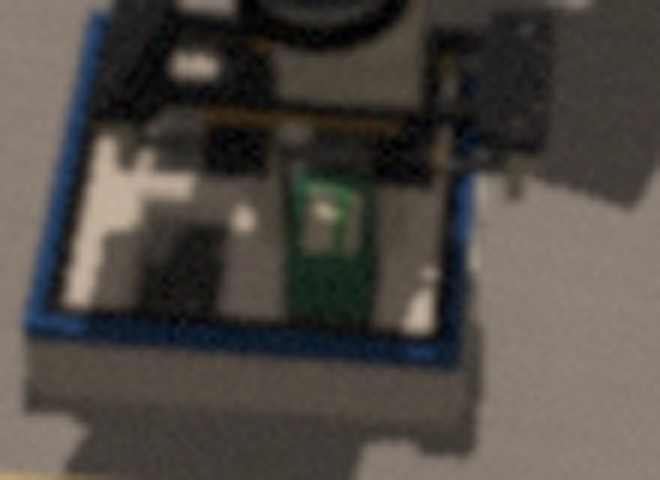

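The bar is still held and level, at the pocket mouth. I'll keep lowering.

Emit:
{"api": "carry_out", "payload": {
  "steps": [
    [[0,0,0.01,0,30],[0,0,0.01,0,30],[0,0,0.01,0,30],[0,0,0.01,0,30],[0,0,0,0,30],[0,0,0,0,30]]
  ]
}}

```text
time_s: 7.77
position: [597.1, 9.0, 51.4]
eef_rot: [-3.133, -0.236, 0.001]
contact_force: [-0.5, -0.7, -1.1]
finger_gap: 39.3
grasp_force: 30.0
```

```bash
python3 go.py 597.7 8.9 50 8.6
```

```text
t 7.8 pos [597.1   9.   51.4] yaw 8.6 q [-0.17  0.5   1.62  0.    1.02  1.25] F [-0.5 -0.7 -1.1] gap 39.3 gr 30.0
units [0.002  0.0005 0.0047] mm [0.6 0.2 1.4] spin 0.0 rows 1 1
```

Emit:
{"api": "carry_out", "payload": {
  "steps": [
    [[0,0,0.007,0,30],[0,0,0,0,30],[0,0,0,0,50],[0,0,0,0,50],[0,0,-0.05,0,50],[0,0,-0.05,0,50],[0,0,-0.05,0,0],[0,0,0,0,0],[0,0,0,0,0],[0,0,0,0,0],[0,0,0,0,0]]
  ]
}}

```text
time_s: 8.68
position: [596.6, 9.0, 93.7]
eef_rot: [-3.132, -0.235, 0.003]
contact_force: [0.2, 0.6, 0.6]
finger_gap: 21.2
grasp_force: 0.0
```

```bash
python3 go.py 597.7 8.9 64 8.6;  python3 - <<'E'
from m import *
f=ctrl.grab_frame("scene")[:,:,::-1].copy();u=proj("scene",[597,9,60]);x,y=u.astype(int)
cv2.imwrite("pics/s2.png",cv2.resize(f[y-40:y+40,x-55:x+55],None,fx=6,fy=6,interpolation=2))
E
```

```text
t 8.7 pos [596.6   9.   93.7] yaw 8.6 q [-0.17  0.45  1.58  0.    1.11  1.25] F [0.2 0.6 0.6] gap 21.2 gr 0.0
units [0.0037 0.0009 0.0989] mm [ 1.1  0.3 29.7] spin -0.0 rows 1 1
```

View pics/s2.png

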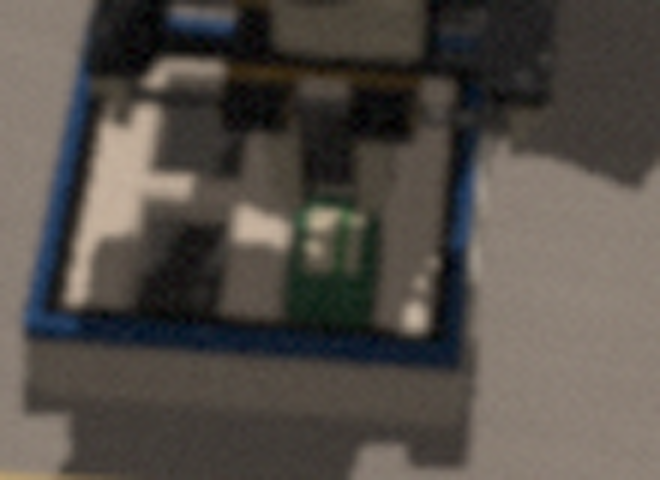

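The bar sits level in the pocket and stands proud. Now I press it.

Emit:
{"api": "carry_out", "payload": {
  "steps": [
    [[0.002,0,0.03,0,0],[0,0,0.03,0,0],[0,0,0.03,0,0],[0,0,0.01,0,0],[0,0,0.01,0,0],[0,0,0.01,0,0],[0,0,0.01,0,0],[0,0,0.01,0,0],[0,0,0.007,0,0],[0,0,0,0,0]]
  ]
}}

```text
time_s: 9.57
position: [597.1, 9.1, 50.3]
eef_rot: [-3.132, -0.236, 0.003]
contact_force: [0.5, -0.2, 0.5]
finger_gap: 0.4
grasp_force: 0.0
```

```bash
python3 go.py 597.7 8.9 46 8.6
```

```text
t 9.6 pos [597.1   9.1  50.3] yaw 8.6 q [-0.17  0.5   1.62 -0.    1.02  1.25] F [ 0.5 -0.2  0.5] gap 0.4 gr 0.0
units [0.0018 0.0011 0.0142] mm [0.5 0.3 4.3] spin 0.0001 rows 1 1
```

Emit:
{"api": "carry_out", "payload": {
  "steps": [
    [[0.002,0,0.005,0,0],[0,0,0.005,0,0],[0,0,0.003,0,0]]
  ]
}}

```text
time_s: 9.82
position: [598.3, 9.1, 47.0]
eef_rot: [3.133, 0.236, -0.001]
contact_force: [-3.3, -0.6, 5.1]
finger_gap: 0.6
grasp_force: 2.8
```

Emit:
{"api": "carry_out", "payload": {
  "steps": [
    [[0,0,0.004,0,0],[0,0,0,0,0]]
  ]
}}

```text
time_s: 9.98
position: [598.4, 9.1, 46.3]
eef_rot: [3.133, 0.236, -0.0]
contact_force: [-5.1, -0.6, 8.2]
finger_gap: 0.4
grasp_force: 4.0
```

```bash
python3 go.py 597.7 8.9 46 8.6
```

```text
t 10.0 pos [598.4   9.1  46.3] yaw 8.6 q [-0.17  0.5   1.62 -0.    1.01  1.25] F [-5.1 -0.6  8.2] gap 0.4 gr 4.0
units [-0.0023  0.0002  0.0008] mm [-0.7  0.   0.3] spin 0.0001 rows 1 1
```

Emit:
{"api": "carry_out", "payload": {
  "steps": [
    [[0,0,0.005,0,0],[0,0,0.005,0,0],[0,0,0,0,0]]
  ]
}}

```text
time_s: 10.23
position: [598.8, 9.0, 46.2]
eef_rot: [3.132, 0.236, 0.002]
contact_force: [-10.1, 1.3, 26.3]
finger_gap: 0.2
grasp_force: 13.2
```

Emit:
{"api": "carry_out", "payload": {
  "steps": [
    [[0,0,0.005,0,0],[0,0,0,0,0]]
  ]
}}

```text
time_s: 10.4
position: [598.9, 9.0, 46.1]
eef_rot: [3.132, 0.236, 0.004]
contact_force: [-14.4, 1.4, 35.4]
finger_gap: 0.8
grasp_force: 17.8
```

```bash
python3 go.py 597.7 8.9 46 8.6
```

```text
t 10.4 pos [598.9   9.   46.1] yaw 8.6 q [-0.17  0.5   1.62 -0.    1.01  1.25] F [-14.4   1.4  35.4] gap 0.8 gr 17.8
units [-0.0041 -0.0002  0.0004] mm [-1.2 -0.1  0.1] spin 0.0002 rows 1 1
```

Solid stop at z = 46.1, so the bar is flush. I'll raise, then go to the red bar.

Emit:
{"api": "carry_out", "payload": {
  "steps": [
    [[0,0,-0.1,0,0],[0,0,-0.12,0,65],[0,0,-0.13,0,65],[0,0,-0.13,0,65],[0,0,0,0,65],[0,0,0,0,65]]
  ]
}}

```text
time_s: 10.9
position: [600.8, 8.8, 188.1]
eef_rot: [3.131, 0.236, 0.011]
contact_force: [-0.1, 0.7, -0.2]
finger_gap: 29.1
grasp_force: 0.0
```

```bash
cat > t.py <<'E'
from m import *
import sys
ims={n:ctrl.grab_frame(n)[:,:,::-1].copy() for n in("top","scene")}
B={"r":(543,392,34),"o":(432,379,34),"g":(598,9,46)}
for n in ims:
    for k in sys.argv[1]:
        try: print(n,k,*bar(n,ims[n],k,*B[k]))
        except Exception as e: print(n,k,"fail")
E
python3 t.py rog; python3 go.py 543.8 393.8 200 174.8
```

```text
top r (array([543.2, 391.4]), array([43. , 61.4], dtype=float32), np.float32(175.3)) (array([544. , 393.8]), array([25.8, 36.5], dtype=float32), np.float32(175.1))
top o (array([432.4, 378.3]), array([44.3, 62.1], dtype=float32), np.float32(12.5)) (array([432.5, 380.9]), array([24.3, 34.5], dtype=float32), np.float32(12.4))
top g fail
scene r (array([554.9, 390.7]), array([43.5, 80.2], dtype=float32), np.float32(174.7)) (array([543.6, 393.7]), array([24.1, 36.6], dtype=float32), np.float32(175.1))
scene o (array([444. , 377.1]), array([51.7, 82.1], dtype=float32), np.float32(11.9)) (array([432.2, 380.4]), array([22.8, 32. ], dtype=float32), np.float32(9.2))
scene g (array([598.2,  -3.9]), array([23.7, 47. ], dtype=float32), np.float32(169.4)) (array([596.3,   8.4]), array([28.4, 34.7], dtype=float32), np.float32(8.7))
t 11.0 pos [598.1   9.1 184.1] yaw 8.6 q [-0.17  0.37  1.47  0.    1.31  1.25] F [ 0.1 -0.5 -0.2] gap 37.0 gr 0.0
units [ 0.0126 -1.2949 -0.0526] mm [   3.8 -388.5  -15.8] spin 0.0767 rows 10 2
```

Emit:
{"api": "carry_out", "payload": {
  "steps": [
    [[0.0013,-0.1295,0,0,70],[0.0013,-0.1295,0,0,70],[0.0013,-0.1295,0,0,70],[0.0013,-0.1295,0,0,70],[0.0013,-0.1295,0,0,70],[0.0013,-0.1295,0,0,70],[0.0013,-0.1295,0,0,70],[0.0013,-0.1295,0,0,70],[0.0013,-0.1295,0,0,70],[0.0013,-0.1295,0,0,70],[0,0,0.1,0.0383,70],[0,0,0.1,0.0383,70]]
  ]
}}

```text
time_s: 12.0
position: [543.5, 396.9, 123.5]
eef_rot: [-3.137, 0.144, -0.002]
contact_force: [0.0, -0.9, -1.0]
finger_gap: 70.1
grasp_force: 0.0
```

Emit:
{"api": "carry_out", "payload": {
  "steps": [
    [[0,0,0,0,70],[0,0,0,0,70],[0,0,0,0,70]]
  ]
}}

```text
time_s: 12.25
position: [544.5, 393.4, 124.9]
eef_rot: [3.138, -0.138, -0.001]
contact_force: [0.9, 0.6, 0.2]
finger_gap: 69.7
grasp_force: 0.0
```

```bash
python3 go.py 543.8 393.8 20 174.9
```

```text
t 12.2 pos [544.5 393.4 124.9] yaw -5.0 q [ 0.46  0.54  1.34 -0.    1.26  2.12] F [0.9 0.6 0.2] gap 69.7 gr 0.0
units [-0.0021 -0.0013  0.3496] mm [ -0.6  -0.4 104.9] spin 0.0004 rows 3 1
```

Emit:
{"api": "carry_out", "payload": {
  "steps": [
    [[-0.002,-0.001,0.12,0,70],[0,0,0.11,0,70],[0,0,0.08,0,70],[0,0,0.039,0,70],[0,0,0,0,70],[0,0,0,0,30],[0,0,0,0,30],[0,0,0,0,30],[0,0,0,0,30],[0,0,0,0,30],[0,0,0,0,30],[0,0,0,0,30]]
  ]
}}

```text
time_s: 13.25
position: [544.4, 394.4, 21.7]
eef_rot: [-3.138, 0.142, -0.003]
contact_force: [0.4, -0.1, 6.3]
finger_gap: 39.4
grasp_force: 30.0
```

Emit:
{"api": "carry_out", "payload": {
  "steps": [
    [[0,0,-0.1,0,30],[0,0,-0.1,0,30],[0,0,-0.1,0,30],[0,0,-0.1,0,30],[0,0,0,0,30],[0,0,0,0,30],[0,0,0,0,30]]
  ]
}}

```text
time_s: 13.83
position: [543.0, 393.8, 139.4]
eef_rot: [3.138, -0.142, -0.002]
contact_force: [-0.3, -0.6, -1.1]
finger_gap: 39.6
grasp_force: 30.0
```

```bash
python3 go.py 608.2 -62.4 140 8.6
```

```text
t 13.8 pos [543.  393.8 139.4] yaw -5.2 q [0.46 0.53 1.32 0.   1.29 2.12] F [-0.3 -0.6 -1.1] gap 39.6 gr 30.0
units [ 3.5380e-01  1.4949e+00 -1.3000e-03] mm [ 1.061e+02  4.485e+02 -4.000e-01] spin -0.0766 rows 12 2
```

Emit:
{"api": "carry_out", "payload": {
  "steps": [
    [[0.0295,0.1246,0,0,30],[0.0295,0.1246,0,0,30],[0.0295,0.1246,0,0,30],[0.0295,0.1246,0,0,30],[0.0295,0.1246,0,0,30],[0.0295,0.1246,0,0,30],[0.0295,0.1246,0,0,30],[0.0295,0.1246,0,0,30],[0.0295,0.1246,0,0,30],[0.0295,0.1246,0,0,30],[0.0295,0.1246,0,0,30],[0.0295,0.1246,0,0,30]]
  ]
}}

```text
time_s: 14.83
position: [607.4, -63.6, 137.8]
eef_rot: [-3.137, 0.142, 0.007]
contact_force: [0.8, -0.2, -1.2]
finger_gap: 39.9
grasp_force: 30.0
```

Emit:
{"api": "carry_out", "payload": {
  "steps": [
    [[0,0,0.06,-0.0383,30],[0,0,0.06,-0.0383,30],[0,0,0.06,0,30],[0,0,0,0,30],[0,0,0,0,30],[0,0,0,0,30]]
  ]
}}

```text
time_s: 15.33
position: [608.7, -61.9, 86.0]
eef_rot: [-3.132, -0.235, 0.002]
contact_force: [0.2, 0.9, -0.4]
finger_gap: 39.6
grasp_force: 30.0
```

```bash
python3 go.py 608.2 -62.4 68 8.6
```

```text
t 15.3 pos [608.7 -61.9  86. ] yaw 8.6 q [-0.28  0.48  1.55  0.    1.11  1.14] F [ 0.2  0.9 -0.4] gap 39.6 gr 30.0
units [-0.0019  0.0013  0.06  ] mm [-0.6  0.4 18. ] spin -0.0001 rows 1 1
```

Emit:
{"api": "carry_out", "payload": {
  "steps": [
    [[-0.002,0.001,0.03,0,30],[0,0,0.03,0,30],[0,0,0.01,0,30],[0,0,0.01,0,30],[0,0,0.01,0,30],[0,0,0,0,30],[0,0,0,0,30]]
  ]
}}

```text
time_s: 15.92
position: [608.4, -62.5, 59.3]
eef_rot: [3.133, 0.236, -0.0]
contact_force: [0.8, -0.9, -1.0]
finger_gap: 39.6
grasp_force: 30.0
```

```bash
python3 go.py 608.2 -62.4 50 8.6
```

```text
t 15.9 pos [608.4 -62.5  59.3] yaw 8.6 q [-0.28  0.51  1.58 -0.    1.06  1.14] F [ 0.8 -0.9 -1. ] gap 39.6 gr 30.0
units [-0.0006 -0.0006  0.0311] mm [-0.2 -0.2  9.3] spin 0.0 rows 1 1
```

Emit:
{"api": "carry_out", "payload": {
  "steps": [
    [[0,0,0.01,0,30],[0,0,0.01,0,30],[0,0,0.01,0,30],[0,0,0,0,30],[0,0,0,0,50],[0,0,0,0,50],[0,0,-0.04,0,50],[0,0,-0.04,0,0],[0,0,0,0,0],[0,0,0,0,0],[0,0,0,0,0],[0,0,0,0,0]]
  ]
}}

```text
time_s: 16.92
position: [608.2, -62.5, 74.3]
eef_rot: [-3.133, -0.236, 0.0]
contact_force: [-0.7, 0.2, 0.4]
finger_gap: 21.4
grasp_force: 0.0
```

```bash
python3 go.py 608.2 -62.4 62 8.6
```

```text
t 16.9 pos [608.2 -62.5  74.3] yaw 8.6 q [-0.28  0.49  1.56 -0.    1.09  1.14] F [-0.7  0.2  0.4] gap 21.4 gr 0.0
units [ 0.0002 -0.0002  0.0409] mm [ 0.1 -0.1 12.3] spin 0.0 rows 1 1
```

Emit:
{"api": "carry_out", "payload": {
  "steps": [
    [[0,0,0,0,0],[0,0,0,0,0],[0,0,0,0,0],[0,0,0,0,0],[0,0,0.03,0,0],[0,0,0.01,0,0],[0,0,0.01,0,0],[0,0,0.01,0,0],[0,0,0.01,0,0],[0,0,0.01,0,0],[0,0,0.01,0,0],[0,0,0,0,0]]
  ]
}}

```text
time_s: 17.92
position: [608.3, -62.5, 47.0]
eef_rot: [-3.133, -0.236, 0.0]
contact_force: [0.2, -0.0, 1.2]
finger_gap: 0.5
grasp_force: 0.5
```

Emit:
{"api": "carry_out", "payload": {
  "steps": [
    [[0,0,0.005,0,0],[0,0,0.005,0,0],[0,0,0.005,0,0],[0,0,0,0,0]]
  ]
}}

```text
time_s: 18.25
position: [608.7, -62.7, 46.2]
eef_rot: [3.132, 0.236, 0.002]
contact_force: [-7.7, 1.7, 24.4]
finger_gap: 0.3
grasp_force: 12.0
```

Emit:
{"api": "carry_out", "payload": {
  "steps": [
    [[0,0,0.005,0,0],[0,0,0,0,0]]
  ]
}}

```text
time_s: 18.42
position: [608.8, -62.7, 46.1]
eef_rot: [3.131, 0.236, 0.003]
contact_force: [-11.2, 2.5, 33.5]
finger_gap: 0.5
grasp_force: 16.5
```

Emit:
{"api": "carry_out", "payload": {
  "steps": [
    [[0,0,-0.1,0,0],[0,0,-0.12,0,65],[0,0,-0.13,0,65],[0,0,-0.13,0,65],[0,0,0,0,65],[0,0,0,0,65]]
  ]
}}

```text
time_s: 18.92
position: [609.9, -63.0, 188.0]
eef_rot: [3.131, 0.236, 0.008]
contact_force: [0.4, -0.0, -1.0]
finger_gap: 29.6
grasp_force: 0.0
```

```bash
python3 t.py o; python3 go.py 432.3 380.7 190 12.3
```

```text
top o (array([432.3, 378.3]), array([44.5, 62.1], dtype=float32), np.float32(12.7)) (array([432.5, 380.8]), array([24.4, 34.4], dtype=float32), np.float32(12.8))
scene o (array([444.1, 377. ]), array([51.6, 81.9], dtype=float32), np.float32(12.4)) (array([432.1, 380.4]), array([22.8, 31.8], dtype=float32), np.float32(9.5))
t 19.0 pos [607.6 -62.3 184.1] yaw 8.6 q [-0.28  0.39  1.43  0.    1.32  1.14] F [ 0.1  0.6 -0.4] gap 37.2 gr 0.0
units [-0.3568 -1.5475 -0.0177] mm [-107.  -464.2   -5.3] spin -0.0205 rows 12 1
```

Emit:
{"api": "carry_out", "payload": {
  "steps": [
    [[-0.0297,-0.129,0,0,70],[-0.0297,-0.129,0,0,70],[-0.0297,-0.129,0,0,70],[-0.0297,-0.129,0,0,70],[-0.0297,-0.129,0,0,70],[-0.0297,-0.129,0,0,70],[-0.0297,-0.129,0,0,70],[-0.0297,-0.129,0,0,70],[-0.0297,-0.129,0,0,70],[-0.0297,-0.129,0,0,70],[-0.0297,-0.129,0,0,70],[-0.0297,-0.129,0,0,70]]
  ]
}}

```text
time_s: 20.02
position: [430.9, 381.6, 182.7]
eef_rot: [3.131, 0.235, -0.007]
contact_force: [0.5, 0.6, 0.1]
finger_gap: 70.0
grasp_force: 0.0
```

Emit:
{"api": "carry_out", "payload": {
  "steps": [
    [[0,0,0.1,-0.0205,70],[0,0,0.1,0,70],[0,0,0,0,70],[0,0,0,0,70],[0,0,0,0,70]]
  ]
}}

```text
time_s: 20.43
position: [433.3, 380.2, 125.2]
eef_rot: [3.123, 0.335, -0.002]
contact_force: [-0.5, -0.1, 0.8]
finger_gap: 70.1
grasp_force: 0.0
```

```bash
python3 go.py 432.3 380.7 20 12.5
```

```text
t 20.4 pos [433.3 380.2 125.2] yaw 12.2 q [ 0.53  0.38  1.6  -0.    1.16  1.88] F [-0.5 -0.1  0.8] gap 70.1 gr 0.0
units [-0.0026 -0.0025  0.3507] mm [ -0.8  -0.7 105.2] spin -0.0015 rows 3 1
```

Emit:
{"api": "carry_out", "payload": {
  "steps": [
    [[-0.002,-0.002,0.12,-0.001,70],[0,0,0.11,0,70],[0,0,0.08,0,70],[0,0,0.04,0,70],[0,0,0,0,70],[0,0,0,0,30],[0,0,0,0,30],[0,0,0,0,30],[0,0,0,0,30],[0,0,0,0,30],[0,0,0,0,30],[0,0,0,0,30]]
  ]
}}

```text
time_s: 21.43
position: [433.2, 381.3, 21.5]
eef_rot: [-3.122, -0.341, -0.003]
contact_force: [-0.6, -1.3, 6.2]
finger_gap: 39.6
grasp_force: 30.0
```

Emit:
{"api": "carry_out", "payload": {
  "steps": [
    [[0,0,-0.1,0,30],[0,0,-0.1,0,30],[0,0,-0.1,0,30],[0,0,-0.1,0,30],[0,0,0,0,30],[0,0,0,0,30],[0,0,0,0,30]]
  ]
}}

```text
time_s: 22.02
position: [431.8, 380.8, 139.6]
eef_rot: [3.123, 0.341, -0.002]
contact_force: [-0.3, -0.4, -1.2]
finger_gap: 39.9
grasp_force: 30.0
```

```bash
python3 go.py 520.3 -2.8 140 8.6
```

```text
t 22.0 pos [431.8 380.8 139.6] yaw 12.5 q [0.53 0.37 1.58 0.   1.19 1.88] F [-0.3 -0.4 -1.2] gap 39.9 gr 30.0
units [ 1.1700e-02  1.3121e+00 -9.0000e-04] mm [ 3.500e+00  3.936e+02 -3.000e-01] spin 0.0215 rows 10 1
```

Emit:
{"api": "carry_out", "payload": {
  "steps": [
    [[0.0012,0.1312,0,0,30],[0.0012,0.1312,0,0,30],[0.0012,0.1312,0,0,30],[0.0012,0.1312,0,0,30],[0.0012,0.1312,0,0,30],[0.0012,0.1312,0,0,30],[0.0012,0.1312,0,0,30],[0.0012,0.1312,0,0,30],[0.0012,0.1312,0,0,30],[0.0012,0.1312,0,0,30],[0,0,0,0.0215,30]]
  ]
}}

```text
time_s: 22.93
position: [521.7, -9.0, 138.4]
eef_rot: [3.131, 0.228, -0.003]
contact_force: [0.8, -0.2, -1.7]
finger_gap: 39.9
grasp_force: 30.0
```

Emit:
{"api": "carry_out", "payload": {
  "steps": [
    [[0,0,0.06,0,30],[0,0,0.06,0,30],[0,0,0.06,0,30],[0,0,0,0,30],[0,0,0,0,30],[0,0,0,0,30]]
  ]
}}

```text
time_s: 23.43
position: [520.8, -2.3, 86.1]
eef_rot: [-3.132, -0.236, 0.002]
contact_force: [-0.1, -0.6, -1.2]
finger_gap: 39.9
grasp_force: 30.0
```

```bash
python3 go.py 520.3 -2.8 59 8.6
```

```text
t 23.4 pos [520.8  -2.3  86.1] yaw 8.6 q [-0.22  0.34  1.78 -0.    1.02  1.2 ] F [-0.1 -0.6 -1.2] gap 39.9 gr 30.0
units [-0.0018  0.0013  0.0904] mm [-0.6  0.4 27.1] spin 0.0001 rows 1 1
```

Emit:
{"api": "carry_out", "payload": {
  "steps": [
    [[-0.001,0.001,0.03,0,30],[0,0,0.03,0,30],[0,0,0.01,0,30],[0,0,0.01,0,30],[0,0,0.01,0,30],[0,0,0,0,30],[0,0,0,0,30]]
  ]
}}

```text
time_s: 24.02
position: [520.8, -2.8, 59.3]
eef_rot: [-3.133, -0.236, 0.0]
contact_force: [-0.2, -0.7, -1.1]
finger_gap: 39.9
grasp_force: 30.0
```

```bash
python3 go.py 520.3 -2.8 50 8.6
```

```text
t 24.0 pos [520.8  -2.8  59.3] yaw 8.6 q [-0.22  0.37  1.81 -0.    0.96  1.2 ] F [-0.2 -0.7 -1.1] gap 39.9 gr 30.0
units [-0.0015 -0.0002  0.031 ] mm [-0.5 -0.1  9.3] spin 0.0 rows 1 1
```

Emit:
{"api": "carry_out", "payload": {
  "steps": [
    [[0,0,0.01,0,30],[0,0,0.01,0,30],[0,0,0.01,0,30],[0,0,0,0,30],[0,0,0,0,50],[0,0,0,0,50],[0,0,-0.04,0,50],[0,0,-0.04,0,0],[0,0,0,0,0],[0,0,0,0,0],[0,0,0,0,0],[0,0,0,0,0]]
  ]
}}

```text
time_s: 25.02
position: [520.3, -2.7, 73.7]
eef_rot: [-3.132, -0.236, 0.002]
contact_force: [0.4, -0.3, 0.6]
finger_gap: 21.3
grasp_force: 0.0
```

Emit:
{"api": "carry_out", "payload": {
  "steps": [
    [[0,0,0,0,0],[0,0,0,0,0],[0,0,0,0,0],[0,0,0,0,0],[0,0,0.03,0,0],[0,0,0.01,0,0],[0,0,0.01,0,0],[0,0,0.01,0,0],[0,0,0.01,0,0],[0,0,0.01,0,0],[0,0,0.01,0,0],[0,0,0,0,0]]
  ]
}}

```text
time_s: 26.02
position: [520.6, -2.8, 46.9]
eef_rot: [-3.133, -0.236, 0.001]
contact_force: [-0.1, -0.7, 0.5]
finger_gap: 0.5
grasp_force: 0.0
```

Emit:
{"api": "carry_out", "payload": {
  "steps": [
    [[0,0,0.005,0,0],[0,0,0.005,0,0],[0,0,0.005,0,0],[0,0,0,0,0]]
  ]
}}

```text
time_s: 26.35
position: [521.1, -2.9, 46.1]
eef_rot: [3.132, 0.236, 0.002]
contact_force: [-9.1, 0.3, 31.5]
finger_gap: 0.3
grasp_force: 15.7
```

Emit:
{"api": "carry_out", "payload": {
  "steps": [
    [[0,0,0.005,0,0],[0,0,0,0,0]]
  ]
}}

```text
time_s: 26.52
position: [521.3, -2.9, 46.0]
eef_rot: [3.132, 0.237, 0.004]
contact_force: [-13.4, 1.4, 44.1]
finger_gap: 0.2
grasp_force: 21.7
```

Emit:
{"api": "carry_out", "payload": {
  "steps": [
    [[0,0,-0.1,0,0],[0,0,-0.12,0,50],[0,0,-0.13,0,50],[0,0,-0.1,0,50],[-0.06,-0.12,0,0,50],[-0.06,-0.12,0,0,50],[-0.06,-0.12,0,0,50],[-0.06,-0.12,0,0,50],[-0.06,-0.12,0,0,50],[-0.06,-0.12,0,0,50],[0,0,0,0,50]]
  ]
}}

```text
time_s: 27.43
position: [376.6, 199.1, 175.9]
eef_rot: [-3.13, -0.244, 0.005]
contact_force: [-0.8, -0.5, -1.0]
finger_gap: 50.0
grasp_force: 0.0
```

```bash
python3 - <<'E'
from m import *
im={n:ctrl.grab_frame(n)[:,:,::-1].copy() for n in("top","scene")}
rows=[]
for n in im:
    rows.append(np.hstack([cv2.resize(rect(n,im[n],a,b,z,h,2),(290,290)) for a,b,z,h in((564,-32,46,110),(510,-359,10,130))]))
cv2.imwrite("pics/chk.png",np.vstack(rows))
E
```

```text
(no output)
```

View pics/chk.png

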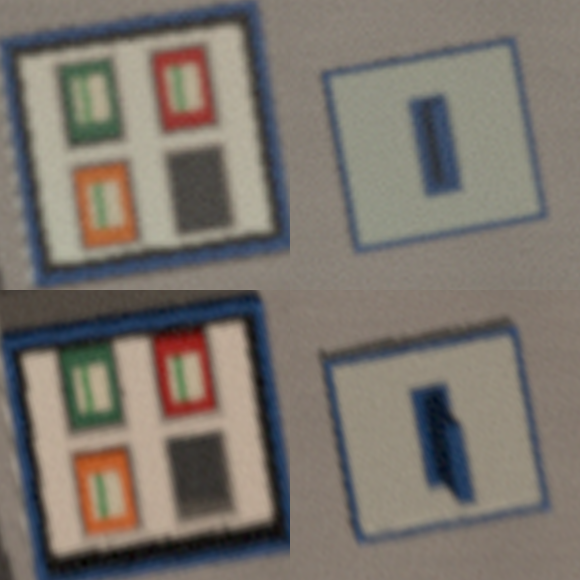

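All three bars are flush, label up, each in its own pocket, and one pocket is free. The lid is unmoved, with its handle about 10° from x. Next I measure the lid outline precisely.

```bash
python3 - <<'E'
from m import *
for n in("top","scene"):
    im=ctrl.grab_frame(n)[:,:,::-1].copy()
    for nm,cx,cy,z in(("lid",510,-359,10),("case",564,-32,58)):
        for s0 in(45,60,75):
            H=hsv(rect(n,im,cx,cy,z,130,2));b=((abs(H[...,0]-110)<20)&(H[...,1]>s0)).astype(np.uint8)
            k,l,st,_=cv2.connectedComponentsWithStats(b,connectivity=8)
            p=[i for i in range(1,k) if st[i,4]>60]
            pts=cv2.findNonZero(np.isin(l,p).astype(np.uint8))
            print(n,nm,s0,rectpose(None,cx,cy,130,2,pts))
E
python3 go.py 511 -360 190 10.4
```

```text
top lid 45 (array([ 510.4, -358.4]), array([163.1, 174.7], dtype=float32), np.float32(100.7))
top lid 60 (array([ 510.1, -358. ]), array([161.1, 173.1], dtype=float32), np.float32(100.5))
top lid 75 (array([ 509.9, -359.5]), array([28.2, 82.5], dtype=float32), np.float32(10.4))
top case 45 (array([563.2, -32.1]), array([188.9, 197.5], dtype=float32), np.float32(98.8))
top case 60 (array([563.1, -32.3]), array([187.7, 196.2], dtype=float32), np.float32(98.8))
top case 75 (array([563.2, -32.3]), array([186.3, 194.4], dtype=float32), np.float32(98.8))
scene lid 45 (array([ 510.9, -359.9]), array([167.1, 176.7], dtype=float32), np.float32(100.4))
scene lid 60 (array([ 510.9, -359.8]), array([165. , 175.5], dtype=float32), np.float32(100.4))
scene lid 75 (array([ 510.7, -359.6]), array([163. , 174.2], dtype=float32), np.float32(100.3))
scene case 45 (array([568.1, -32.3]), array([195.2, 199.3], dtype=float32), np.float32(98.8))
scene case 60 (array([568.2, -32.4]), array([194.1, 198.1], dtype=float32), np.float32(98.8))
scene case 75 (array([568.5, -32.3]), array([193.3, 197.1], dtype=float32), np.float32(98.8))
t 27.6 pos [382.2 194.2 176.3] yaw 8.6 q [ 0.21  0.07  1.87 -0.    1.2   1.63] F [0.5 0.1 0.2] gap 50.1 gr 0.0
units [ 0.1476  1.8908 -0.0448] mm [ 44.3 567.3 -13.4] spin -0.0099 rows 14 1
```

Emit:
{"api": "carry_out", "payload": {
  "steps": [
    [[0.0105,0.135,0,0,50],[0.0105,0.135,0,0,50],[0.0105,0.135,0,0,50],[0.0105,0.135,0,0,50],[0.0105,0.135,0,0,50],[0.0105,0.135,0,0,50],[0.0105,0.135,0,0,50],[0.0105,0.135,0,0,50],[0.0105,0.135,0,0,50],[0.0105,0.135,0,0,50],[0.0105,0.135,0,0,50],[0.0105,0.135,0,0,50]]
  ]
}}

```text
time_s: 28.63
position: [490.9, -284.9, 175.8]
eef_rot: [-3.133, -0.23, 0.001]
contact_force: [0.2, -0.2, 1.4]
finger_gap: 50.1
grasp_force: 0.0
```

Emit:
{"api": "carry_out", "payload": {
  "steps": [
    [[0.0105,0.135,0,0,50],[0.0105,0.135,0,0,50],[0,0,0.1,-0.0105,50],[0,0,0.1,0,50],[0,0,0,0,50],[0,0,0,0,50],[0,0,0,0,50]]
  ]
}}

```text
time_s: 29.22
position: [509.9, -360.7, 117.3]
eef_rot: [3.128, 0.285, 0.001]
contact_force: [-0.1, 0.5, 1.0]
finger_gap: 49.9
grasp_force: 0.0
```

```bash
python3 go.py 510.5 -359.2 18 10.5
```

```text
t 29.2 pos [ 509.9 -360.7  117.3] yaw 10.4 q [-0.79  0.47  1.48 -0.    1.19  0.6 ] F [-0.1  0.5  1. ] gap 49.9 gr 0.0
units [ 0.0027 -0.0049  0.331 ] mm [ 0.8 -1.5 99.3] spin -0.0005 rows 3 1
```

Emit:
{"api": "carry_out", "payload": {
  "steps": [
    [[0.002,-0.005,0.11,0,50],[0,0,0.11,0,50],[0,0,0.08,0,50],[0,0,0.03,0,50],[0,0,0,0,50],[0,0,0,0,0],[0,0,0,0,0],[0,0,0,0,0],[0,0,0,0,0],[0,0,0,0,0],[0,0,0,0,0],[0,0,0,0,0]]
  ],
  "newtons": 40
}}

```text
time_s: 30.22
position: [511.0, -358.6, 18.4]
eef_rot: [3.127, 0.287, 0.002]
contact_force: [0.5, -1.1, 4.8]
finger_gap: 15.8
grasp_force: 40.0
```

Emit:
{"api": "carry_out", "payload": {
  "steps": [
    [[0,0,0,0,0],[0,0,0,0,0],[0,0,-0.06,0,0],[0,0,-0.08,0,0],[0,0,-0.08,0,0],[0,0,-0.08,0,0],[0,0,-0.08,0,0],[0,0,0,0,0],[0,0,0,0,0],[0,0,0,0,0]]
  ]
}}

```text
time_s: 31.05
position: [509.5, -356.9, 129.4]
eef_rot: [-3.126, -0.287, 0.003]
contact_force: [0.0, 0.2, -3.1]
finger_gap: 15.8
grasp_force: 40.0
```

```bash
python3 go.py 564.2 -32.5 130 8.7
```

```text
t 31.1 pos [ 509.5 -356.9  129.4] yaw 10.5 q [-0.79  0.46  1.47  0.    1.22  0.6 ] F [ 0.   0.2 -3.1] gap 15.8 gr 40.0
units [ 3.7630e-01 -1.0299e+00  1.0000e-04] mm [ 112.9 -309.     0. ] spin 0.01 rows 8 1
```

Emit:
{"api": "carry_out", "payload": {
  "steps": [
    [[0.0376,-0.103,0,0,0],[0.0376,-0.103,0,0,0],[0.0376,-0.103,0,0,0],[0.0376,-0.103,0,0,0],[0.0376,-0.103,0,0,0],[0.0376,-0.103,0,0,0],[0.0376,-0.103,0,0,0],[0.0376,-0.103,0,0,0],[0.0376,-0.103,0,0,0],[0.0376,-0.103,0,0,0],[0,0,0,0.01,0],[0,0,0,0,0]]
  ]
}}

```text
time_s: 32.05
position: [563.5, -31.0, 128.8]
eef_rot: [-3.131, -0.242, 0.007]
contact_force: [0.4, -0.4, -3.3]
finger_gap: 15.8
grasp_force: 40.0
```

Emit:
{"api": "carry_out", "payload": {
  "steps": [
    [[0,0,0.04,0,0],[0,0,0.04,0,0],[0,0,0,0,0],[0,0,0,0,0],[0,0,0,0,0]]
  ]
}}

```text
time_s: 32.47
position: [564.8, -34.1, 107.0]
eef_rot: [-3.132, -0.237, 0.002]
contact_force: [0.0, -0.5, -2.8]
finger_gap: 15.6
grasp_force: 40.0
```

```bash
python3 go.py 564.2 -32.5 74 8.7;python3 - <<'E'
from m import *
f=[rect(n,ctrl.grab_frame(n)[:,:,::-1].copy(),564,-32,z,125,2)[::1] for n,z in(("top",98),("scene",98))]
cv2.imwrite("pics/lid.png",np.hstack([cv2.resize(a,(390,390)) for a in f]))
E
```

```text
t 32.5 pos [564.8 -34.1 107. ] yaw 8.7 q [-0.26  0.38  1.65 -0.    1.11  1.16] F [ 0.  -0.5 -2.8] gap 15.6 gr 40.0
units [-0.0009 -0.0056  0.1099] mm [-0.3 -1.7 33. ] spin -0.0003 rows 1 1
```

View pics/lid.png

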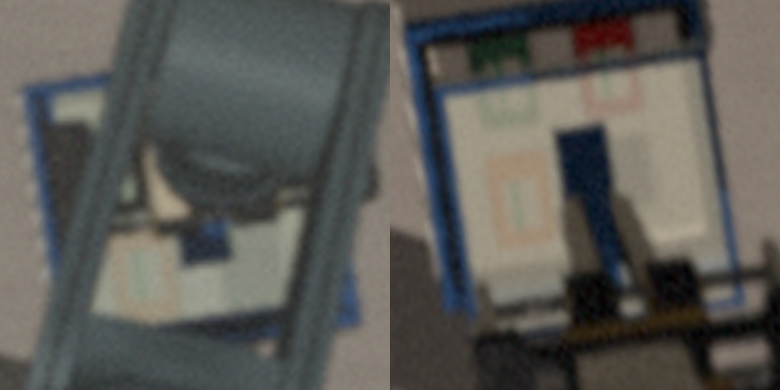

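The lid is held level over the case. I'll lower it to the seal.

Emit:
{"api": "carry_out", "payload": {
  "steps": [
    [[-0.001,-0.005,0.04,0,0],[0,0,0.03,0,0],[0,0,0.01,0,0],[0,0,0.01,0,0],[0,0,0,0,0],[0,0,0,0,0]]
  ]
}}

```text
time_s: 33.07
position: [564.7, -32.1, 80.5]
eef_rot: [3.133, 0.238, 0.0]
contact_force: [0.0, -0.3, -3.3]
finger_gap: 15.8
grasp_force: 40.0
```

```bash
python3 go.py 564.2 -32.5 74 8.7
```

```text
t 33.1 pos [564.7 -32.1  80.5] yaw 8.7 q [-0.25  0.41  1.68 -0.    1.05  1.17] F [ 0.  -0.3 -3.3] gap 15.8 gr 40.0
units [-0.0017  0.0011  0.0216] mm [-0.5  0.3  6.5] spin -0.0001 rows 1 1
```

Emit:
{"api": "carry_out", "payload": {
  "steps": [
    [[-0.001,0.001,0.008,0,0],[0,0,0.006,0,0],[0,0,0.004,0,0],[0,0,0,0,0],[0,0,0,0,0]]
  ]
}}

```text
time_s: 33.48
position: [564.2, -32.3, 74.9]
eef_rot: [-3.132, -0.238, 0.0]
contact_force: [0.1, -0.1, -3.3]
finger_gap: 15.9
grasp_force: 40.0
```

Emit:
{"api": "carry_out", "payload": {
  "steps": [
    [[0,0,0.004,0,0],[0,0,0.004,0,0],[0,0,0,0,0],[0,0,0,0,0]]
  ]
}}

```text
time_s: 33.82
position: [564.5, -32.4, 73.3]
eef_rot: [3.132, 0.238, 0.001]
contact_force: [-3.3, 1.2, 5.5]
finger_gap: 16.0
grasp_force: 40.0
```

```bash
python3 go.py 564.2 -32.5 74 8.7
```

```text
t 33.8 pos [564.5 -32.4  73.3] yaw 8.7 q [-0.25  0.42  1.68 -0.    1.03  1.16] F [-3.3  1.2  5.5] gap 16.0 gr 40.0
units [-0.0011  0.0002 -0.0023] mm [-0.3  0.1 -0.7] spin -0.0 rows 1 1
```

It went inside the rim and now sits on the seal. I'll press it home, still gripped.

Emit:
{"api": "carry_out", "payload": {
  "steps": [
    [[0,0,0.006,0,0],[0,0,0.006,0,0],[0,0,0.006,0,0],[0,0,0,0,0]]
  ]
}}

```text
time_s: 34.15
position: [564.5, -32.4, 67.7]
eef_rot: [3.132, 0.238, 0.001]
contact_force: [-2.2, 0.1, 3.2]
finger_gap: 15.5
grasp_force: 40.0
```

Emit:
{"api": "carry_out", "payload": {
  "steps": [
    [[0,0,0.006,0,0],[0,0,0.004,0,0],[0,0,0,0,0]]
  ]
}}

```text
time_s: 34.4
position: [564.6, -32.4, 66.3]
eef_rot: [3.132, 0.238, 0.002]
contact_force: [-5.7, 1.1, 16.4]
finger_gap: 15.8
grasp_force: 40.0
```

```bash
python3 go.py 564.2 -32.5 66 8.7
```

```text
t 34.4 pos [564.6 -32.4  66.3] yaw 8.7 q [-0.25  0.43  1.69 -0.    1.02  1.16] F [-5.7  1.1 16.4] gap 15.8 gr 40.0
units [-0.0013  0.0002  0.001 ] mm [-0.4  0.1  0.3] spin 0.0001 rows 1 1
```

Emit:
{"api": "carry_out", "payload": {
  "steps": [
    [[0,0,0.006,0,0],[0,0,0,0,0],[0,0,-0.01,0,35],[0,0,0,0,35],[0,0,0,0,35],[0,0,-0.07,0,35],[0,0,-0.08,0,0],[0,0,0,0,0],[0,0,0,0,0],[0,0,0,0,0],[0,0,0,0,0],[0,0,0,0,0]]
  ]
}}

```text
time_s: 35.4
position: [563.5, -32.2, 109.0]
eef_rot: [-3.132, -0.238, 0.004]
contact_force: [0.3, 0.4, 0.9]
finger_gap: 1.6
grasp_force: 0.0
```

```bash
python3 go.py 564.2 -32.5 95 8.7
```

```text
t 35.4 pos [563.5 -32.2 109. ] yaw 8.7 q [-0.25  0.38  1.65  0.    1.12  1.16] F [0.3 0.4 0.9] gap 1.6 gr 0.0
units [0.0023 0.0014 0.0467] mm [ 0.7  0.4 14. ] spin -0.0001 rows 1 1
```

Emit:
{"api": "carry_out", "payload": {
  "steps": [
    [[0.001,0.001,0.02,0,0],[0,0,0.015,0,0],[0,0,0.01,0,0],[0,0,0.006,0,0],[0,0,0.005,0,0],[0,0,0,0,0]]
  ]
}}

```text
time_s: 35.9
position: [564.0, -32.5, 94.2]
eef_rot: [-3.132, -0.238, 0.002]
contact_force: [-3.7, 0.5, 8.5]
finger_gap: 0.1
grasp_force: 4.3
```

Emit:
{"api": "carry_out", "payload": {
  "steps": [
    [[0,0,0.005,0,0],[0,0,0.003,0,0],[0,0,0,0,0]]
  ]
}}

```text
time_s: 36.15
position: [564.1, -32.5, 94.2]
eef_rot: [3.132, 0.239, 0.0]
contact_force: [-9.0, 1.4, 23.2]
finger_gap: 0.3
grasp_force: 12.0
```

Emit:
{"api": "carry_out", "payload": {
  "steps": [
    [[0,0,0.005,0,0],[0,0,0,0,0],[0,0,-0.08,0,0],[0,0,-0.1,0,0],[0,0,-0.1,0,0],[-0.06,-0.12,0,0,0],[-0.06,-0.12,0,0,0],[-0.06,-0.12,0,0,0],[-0.06,-0.12,0,0,0],[-0.06,-0.12,0,0,0],[-0.06,-0.12,0,0,0],[0,0,0,0,0]]
  ]
}}

```text
time_s: 37.15
position: [420.3, 169.2, 173.4]
eef_rot: [-3.13, -0.246, 0.005]
contact_force: [-0.6, 0.4, 0.9]
finger_gap: 0.6
grasp_force: 0.0
```

```bash
python3 - <<'E'
from m import *
f=[rect(n,ctrl.grab_frame(n)[:,:,::-1].copy(),564,-32,58,120,2) for n in("top","scene")]
cv2.imwrite("pics/end.png",np.hstack([cv2.resize(a,(390,390)) for a in f]))
print(ctrl.state()["position"],ctrl.state()["time_s"])
E
```

```text
[424.48365848 165.72452696 173.82434068] 37.25
```

View pics/end.png

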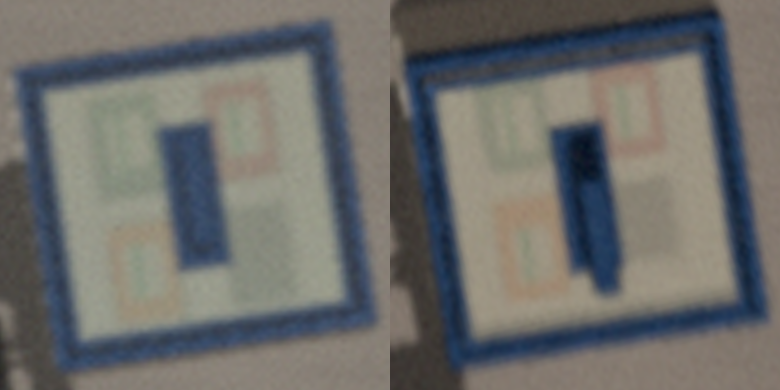

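```bash
python3 - <<'E'
from m import *
f=ctrl.grab_frame("scene")[:,:,::-1].copy();x,y=proj("scene",[564,-32,58]).astype(int)
cv2.imwrite("pics/end2.png",cv2.resize(f[y-42:y+42,x-55:x+55],None,fx=7,fy=7,interpolation=2))
E
```

```text
(no output)
```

View pics/end2.png

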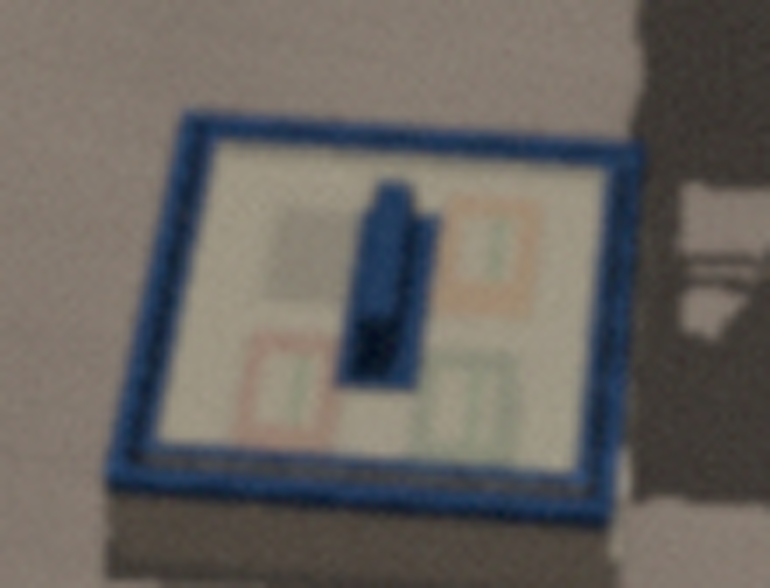

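```bash
python3 -c "
from workcell import ctrl
print(ctrl.hand_in())"
```

```text
the job is handed in; nothing more can be done
None
```

The red, green and orange bars (no yellow one was on the table) are flush in their pockets, label up; the lid is on, pressed to a firm stop level with the rim, and the job is handed in (about 37 s, verdict not returned).

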